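# Vent the blue air valve

### The job

Two spring-centred hand valves are screwed to the science-room bench. On the one with the blue knob, push the lever well over towards its green fitting, hold it there for at least two seconds to vent the air line, then let it go so that it springs back upright. Do not push it towards the grey fitting, and leave the lever with the yellow knob alone.

Things in the scene. Friction and masses are not known exactly. Their poses are not given: they have to be found in the camera images.
- valve_blue: Valve to operate: plywood plate 100x160x12 mm screwed to the bench, aluminium block 46x70 mm (top at 52), upright lever 10 mm thick, blue ball knob 32 mm wide. Origin on the bench below the lever, z up, any yaw. +y (plate's long way) points to the green fitting and stripe, -y to the grey fitting. Pivot 60 mm up, its axis along x; knob centre 100 mm from the pivot (160 up when upright).
- lever_blue (a joint): Lean of the blue-knobbed lever in rad: upright at 0; + leans to the green fitting (valve +y), - to the grey. Spring 0.9 N m/rad (about 4 N at the knob at 0.45 rad) brings it back upright by itself, no overshoot, once let go; stops at +-0.6. Well open from 0.4 rad (23 degrees); no need to reach the stop.
- valve_yellow: Valve to leave alone: plywood plate 100x160x12 mm screwed to the bench, aluminium block 46x70 mm (top at 52), upright lever 10 mm thick, yellow ball knob 32 mm wide. Origin on the bench below the lever, z up, any yaw. +y (plate's long way) points to the green fitting and stripe, -y to the grey fitting. Pivot 60 mm up, its axis along x; knob centre 100 mm from the pivot (160 up when upright).
- lever_yellow (a joint): Lean of the yellow-knobbed lever in rad, with the same meaning and spring as the blue one; stays at 0.
Things that resemble listed ones, but are neither listed nor needed, are in the scene too. Leave any turquoise look-alike of the valve_blue alone.

How it is judged (in metres and radians):
On the way:
1. the blue-knobbed lever is held over towards the green fitting, leaning 0.38 rad (22 degrees) or more, for 2 s without a break (value of joint lever_blue above 0.38 rad), for 2 s.
At the end, for the whole second after the job is handed in: Both levers stand upright within 0.08 rad (4.5 degrees) and the blue-knobbed lever is at rest (value of joint lever_blue between -0.08 and 0.08 rad and value of joint lever_yellow between -0.08 and 0.08 rad and velocity of joint lever_blue between -0.1 and 0.1 rad/s); the robot touches nothing.
It fails at once if the blue-knobbed lever is pushed towards the grey fitting by more than 0.17 rad (10 degrees) (value of joint lever_blue below -0.17 rad).
It fails at once if the yellow-knobbed lever is moved by more than 0.17 rad (10 degrees) either way (value of joint lever_yellow above 0.17 rad or value of joint lever_yellow below -0.17 rad).
It also fails if it takes over 40 s, if anything falls off the work surface, if the arm or the gripper's body presses on something with over 40 N, if the wrist force passes 120 N, or if a joint passes its speed limit or range.

### The arm

A 7-joint arm with a two-finger parallel gripper is mounted at the origin on the work surface. World frame = base frame: x ahead of the robot, y to its left, z up, the work surface at z = 0. Lengths are in m, angles in degrees, forces in N, time in s.
With the tool pointing down it reaches from about 0.425 to 0.875 m from the base axis. Payload 4.7 kg.
Tool frame: the origin (TCP) lies midway between the tips of the shut fingers; the grasp point (between the pads) lies 19 mm behind it; y points along the fingers, x is the direction in which the jaws open and shut, and the axes are right-handed (so a half turn about y gives the same grasp; the last joint's range is limited). The gripper opens to 87 mm and grips with 3 to 60 N. Pads are 19 mm wide; open, the fingers measure 117 mm over their backs; the gripper's body (75 mm by 190 mm) begins 51 mm behind the grasp point.
Start: joints at [67.787, 18.392, -4.016, 83.108, 1.295, 78.541, -3.26], TCP at [0.254, -0.598, 0.223] pointing down, gripper open.
Joint ranges: [-163.93, 163.93], [-17.29, 119.83], [-79.2, 71.16], [3.27, 140.29], [-89.18, 269.18], [5.43, 117.66], [-154.24, 154.24]. Speed limits (degrees/s): [147.25, 147.25, 180, 180, 180, 180, 180].

### API

Orientations are given as [roll, pitch, yaw] about the fixed x, y, z axes, in that order (R = Rz(yaw) Ry(pitch) Rx(roll)).
In Python, from cell import env gives the robot as it stands.
- The arm moves only by the shell command python3 -m crank 'ROWS' [FORCE]. ROWS is JSON, a list of rows, each an object with "rotation": the turn, a rotation vector about the tool's x, y, z in degrees, a list of three; "slide": the shift along the tool's x, y, z in cm, a list of three; "claw": the finger opening in cm, from 0 to 8.7. A call has exactly 5 rows; each row shifts and turns the pose as measured when the row begins, along the tool's axes as they then stand; what a row does not reach is not made up. A row lasts 1/12 s, in which the tool goes at most 41.7 mm and 7.16 degrees, less where a joint would pass 70% of its speed; a pose out of reach is approached as far as the arm can. A call with a gripper value outside its range is refused whole. The fingers move at their own pace and stop on an object; FORCE is the grip in N (left out, the last holds). Time passes only in rows, so rows that do not move let the fingers close, or fill a call up. It gives the time, the measured TCP pose, the force and the opening at its end, in the units of the state.
- env.get_state(): the state, without advancing time (a new reading comes with each control period).
- env.read_camera(name): name is "scene" or "side" or "wrist"; returns the picture (420x560x3 uint8, red, green, blue); there is no depth.
- env.camera_info(name): a dict with "mtx" (3x3 intrinsics, pixels), "rvec" (rotation vector, rad) and "tvec" (3), from world to camera coordinates, as OpenCV has them. Camera axes: x right, y down, z forward; pixel columns grow to the right and rows downward; lengths in m; the calibration is good to about 2 mm. The wrist camera is an equidistant fisheye: a pixel r from the principal point sees the ray r / f radians off the axis. A picture is of the moment at which its call begins: read the wrist's pose just before it. camera_info takes no time and is no camera call; for the wrist camera it gives the pose at the moment of the call.
- env.close_job(): hands the job in, once; it reports no verdict.
Trained networks look in the newest picture that a camera, given by its name, has taken for a name from the list of things; names that differ only in an ending like _2 or _b are one class to them, and where a whole thing is asked for, a point or a joint stands for the part that bears it (a point fixed in the world has none). Each returns a list of dicts, best first, with "p" (0 to 1); they miss things now and then, are a little off and sometimes report something else, mostly with a low value. They report only what shows in the picture. A call takes as long as a camera call. They do not tell look-alikes from the thing itself.
- env.recognise(target, camera): "pixel" ([column, row] in pixels, amid what is visible of it).
- env.regions_of(target, camera): "pixels" (420x560 bool, what is visible of it) and "pixel" ([column, row] in pixels, amid what is visible of it).
The state is a dict: "t": time; "joints": joint angles; "joint_vel": joint speeds; "tau": joint torques, N m; "tcp_pos": TCP position; "orientation": TCP orientation; "ft_force": force on the tool from outside, world axes, zero at the start; "torque": the same for the moment, N m; "opening": finger opening in m.
Only numpy, scipy, OpenCV 4.12 (cv2) and the standard library are available. Lean on these libraries where they do the work, as an engineer would, in place of code of your own. Each camera call takes 0.05 s, during which the arm holds its last target.

## Working session

There is one attempt and no reset: what is moved stays moved. The work goes in short steps, Python scripts to look and compute and a shell command to move; the robot and the scene stay as the last step left them, time stands still between calls to the robot, and variables do not carry over. Pictures are saved under pics/ and viewed, and the job is handed in when it is done.

```bash
mkdir -p pics; ls; python3 - <<'E'
from cell import env
import cv2
s=env.get_state(); print({k:s[k] for k in('t','tcp_pos','orientation','opening','ft_force')})
for n in ('scene','side','wrist'):
    im=env.read_camera(n); cv2.imwrite(f'pics/{n}0.png',im[...,::-1])
    for t in ('valve_blue','lever_blue','valve_yellow','lever_yellow'):
        print(n,t,[(d['pixel'],round(d['p'],2)) for d in env.recognise(t,n)][:4])
print(env.get_state()['t'])
E
```

```text
pics
{'t': 0.0, 'tcp_pos': array([ 0.25397512, -0.59773336,  0.22145556]), 'orientation': array([-90.00356183,   0.1087892 , -66.97431624]), 'opening': 0.0868435802091639, 'ft_force': array([ 0.49206294,  0.01033639, -0.07478975])}
scene valve_blue [([380.8, 297.2], 0.74), ([304.1, 177.1], 0.58)]
scene lever_blue [([303.8, 116.8], 0.65), ([392.3, 226.1], 0.61)]
scene valve_yellow [([178.7, 239.1], 0.55)]
scene lever_yellow [([170.5, 171.2], 0.93)]
side valve_blue [([271.7, 168.2], 0.74), ([232.1, 277.8], 0.64)]
side lever_blue [([272.1, 112.2], 0.62), ([228.6, 227.6], 0.6)]
side valve_yellow [([383.2, 263.9], 0.65)]
side lever_yellow [([399.5, 211.2], 0.8)]
wrist valve_blue [([0.7, 1.8], 0.54)]
wrist lever_blue []
wrist valve_yellow []
wrist lever_yellow []
0.75
```

View pics/scene0.png

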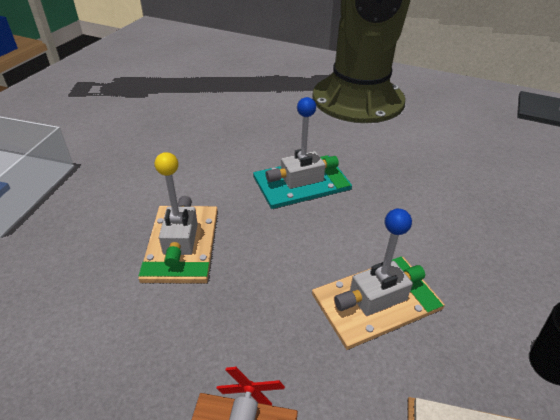

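View pics/side0.png

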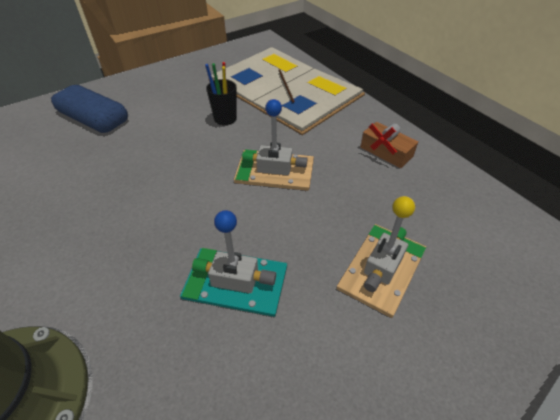

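```bash
python3 - <<'E'
import cv2
a=cv2.imread('pics/scene0.png');
c=lambda im,x,y:cv2.resize(im[y:y+130,x:x+130],(400,400),interpolation=cv2.INTER_CUBIC)
cv2.imwrite('pics/crop0.png',cv2.hconcat([c(a,240,85),c(a,320,200)]))
E
```

```text
(no output)
```

View pics/crop0.png

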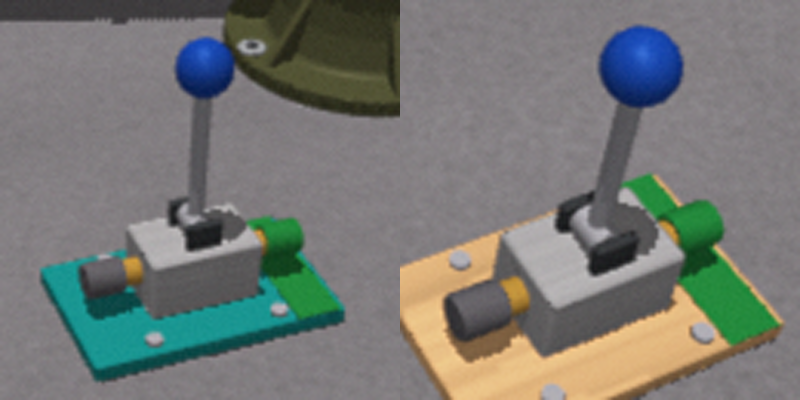

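Two candidates have a blue knob. The one at scene (398,222) / side (274,107) is on a plain plywood plate, which fits valve_blue. The one at scene (306,107) / side (226,221) is on a turquoise plate, so it is the look-alike. The enlarged crop confirms this: the right-hand valve has the plywood plate, the green fitting on the right and the grey fitting on the left. The yellow knob is at scene (167,164).

```bash
cat > h.py <<'E'
import cv2,numpy as np
from cell import env
def cam(n):
    i=env.camera_info(n); R=cv2.Rodrigues(np.array(i['rvec'],float))[0]
    return np.array(i['mtx'],float),R,np.array(i['tvec'],float).reshape(3)
def ray(n,p):
    K,R,t=cam(n); d=R.T@np.linalg.solve(K,[p[0],p[1],1.]); return -R.T@t,d/np.linalg.norm(d)
def tri(p1,p2):
    o1,d1=ray('scene',p1);o2,d2=ray('side',p2)
    s=np.linalg.lstsq(np.c_[d1,-d2],o2-o1,rcond=None)[0]
    a,b=o1+s[0]*d1,o2+s[1]*d2
    return (a+b)/2,np.linalg.norm(a-b)
def atz(n,p,z):
    o,d=ray(n,p); return o+d*(z-o[2])/d[2]
def proj(n,P):
    K,R,t=cam(n); q=K@(R@np.asarray(P,float)+t); return q[:2]/q[2]
def blob(im,col,near,r=30):
    h=cv2.cvtColor(im,cv2.COLOR_RGB2HSV)
    lo,hi={'blue':((108,120,40),(125,255,255)),'green':((50,120,30),(72,255,255)),'yellow':((22,150,80),(32,255,255))}[col]
    m=cv2.inRange(h,lo,hi); n,l,s,c=cv2.connectedComponentsWithStats(m)
    k=[i for i in range(1,n) if s[i,4]>30 and np.hypot(*(c[i]-near))<r]
    k=max(k,key=lambda i:s[i,4]); return c[k],s[k]
E
python3 - <<'E'
from h import *
a=cv2.imread('pics/scene0.png')[...,::-1].copy();b=cv2.imread('pics/side0.png')[...,::-1].copy()
for nm,p,q,c in(('blue',(398,222),(274,107),'blue'),('turq',(306,107),(226,221),'blue'),('yellow',(167,164),(403,206),'yellow')):
    u,s=blob(a,c,p);v,s2=blob(b,c,q); print(nm,u,s[2:],v,s2[2:],tri(u,v))
# fittings centers, plate z guesses
print('green',tri((414,275),(249,159)),'grey',tri((347,301),(301,161)))
# plate corners (scene) at z=.012
for p in((313,297),(348,341),(442,300),(404,258)): print(p,atz('scene',p,.012 ))
for p in((245,151),(314,155),(310,188),(235,185)): print('side',p,atz('side',p,.012))
g=tri((174,257),(390,237)); print('ygreen',g)
E
```

```text
blue [398.         221.17059891] [ 27  27 551] [273.2628866  107.36597938] [ 16  16 194] (array([0.56975137, 0.18960757, 0.16000519]), np.float64(0.00025345399634666853))
turq [306.17182131 106.49828179] [ 19  20 291] [225.01917808 220.92328767] [ 21  21 365] (array([ 0.3609326 , -0.00699221,  0.15992068]), np.float64(0.0005347826076157752))
yellow [165.96376812 163.30434783] [ 23  23 414] [403.54061625 206.43137255] [ 22  22 357] (array([ 0.58732199, -0.12661179,  0.16011589]), np.float64(0.00019309101714654384))
green (array([0.52746615, 0.22722464, 0.02918593]), np.float64(0.0042470291142190615)) grey (array([0.61258877, 0.15361617, 0.03400165]), np.float64(0.0016691167227196792))
(313, 297) [0.60840902 0.10583508 0.012     ]
(348, 341) [0.65565096 0.17158486 0.012     ]
(442, 300) [0.53912662 0.27463898 0.012     ]
(404, 258) [0.48225975 0.20900138 0.012     ]
side (245, 151) [0.54400717 0.27126937 0.012     ]
side (314, 155) [0.66441325 0.17319941 0.012     ]
side (310, 188) [0.59449285 0.09453115 0.012     ]
side (235, 185) [0.47139965 0.18822904 0.012     ]
ygreen (array([ 0.632064  , -0.10030521,  0.02707194]), np.float64(0.010579959721267199))
```

```bash
cat > go.py <<'E'
import sys,numpy as np
from scipy.spatial.transform import Rotation as Ro
from cell import env
# plan: x y z yaw n -> next 5 rows in tool axes (cm, deg)
def plan(P,yaw,n):
    s=env.get_state();p=np.array(s['tcp_pos']);R=Ro.from_euler('xyz',s['orientation'],degrees=True)
    G=Ro.from_euler('xyz',[-90,0,yaw],degrees=True)
    rv=(R.inv()*G).as_rotvec(degrees=True)
    print('t',round(s['t'],2),'p',p.round(4),'rpy',np.round(s['orientation'],1),'F',np.round(s['ft_force'],1),'open',round(s['opening'],4))
    print('left cm',(R.inv().apply(np.array(P)-p)*100).round(2),'rot',rv.round(1))
    for i in range(min(5,n)):
        Ri=R*Ro.from_rotvec(rv*i/n,degrees=True)
        print((rv/n).round(2),(Ri.inv().apply((np.array(P)-p)/n)*100).round(2))
a=list(map(float,sys.argv[1:])); plan(a[:3],a[3],int(a[4]))
E
python3 -m crank '[{"rotation":[0,0,0],"slide":[0,-2.5,0],"claw":0},{"rotation":[0,0,0],"slide":[0,-3,0],"claw":0},{"rotation":[0,0,0],"slide":[0,-3,0],"claw":0},{"rotation":[0,0,0],"slide":[0,-2,0],"claw":0},{"rotation":[0,0,0],"slide":[0,0,0],"claw":0}]' 20; python3 go.py 0.609 0.157 0.29 50 25
```

```text
t: 1.17
tcp_pos: [0.2534, -0.5967, 0.3287]
orientation: [-90.0, 0.4, -67.0]
ft_force: [0.6, -0.1, 0.4]
opening: 0.0615
t 1.17 p [ 0.2534 -0.5967  0.3287] rpy [-90.    0.4 -67. ] F [ 0.6 -0.1  0.4] open 0.0615
left cm [-55.43   4.23  62.21] rot [  -0.4 -117.    -0.3]
[-0.02 -4.68 -0.01] [-2.22  0.17  2.49]
[-0.02 -4.68 -0.01] [-2.01  0.17  2.66]
[-0.02 -4.68 -0.01] [-1.78  0.17  2.82]
[-0.02 -4.68 -0.01] [-1.55  0.17  2.95]
[-0.02 -4.68 -0.01] [-1.3   0.16  3.07]
```

```bash
python3 -m crank '[{"rotation":[0,-4.7,0],"slide":[-2.2,0,2.5],"claw":0},{"rotation":[0,-4.7,0],"slide":[-2.0,0,2.7],"claw":0},{"rotation":[0,-4.7,0],"slide":[-1.8,0,2.8],"claw":0},{"rotation":[0,-4.7,0],"slide":[-1.5,0,3],"claw":0},{"rotation":[0,-4.7,0],"slide":[-1.3,0,3.1],"claw":0}]'; python3 go.py 0.609 0.157 0.31 50 20
```

```text
t: 1.58
tcp_pos: [0.3207, -0.4485, 0.3249]
orientation: [-90.2, 0.4, -43.5]
ft_force: [1.6, -0.9, -0.6]
opening: 0.0284
t 1.58 p [ 0.3207 -0.4485  0.3249] rpy [-90.2   0.4 -43.5] F [ 1.6 -0.9 -0.6] open 0.0284
left cm [-20.72   1.46  63.78] rot [ -0.2 -93.5  -0.5]
[-0.01 -4.67 -0.02] [-1.04  0.07  3.19]
[-0.01 -4.67 -0.02] [-0.77  0.07  3.26]
[-0.01 -4.67 -0.02] [-0.5   0.07  3.32]
[-0.01 -4.67 -0.02] [-0.23  0.07  3.35]
[-0.01 -4.67 -0.02] [0.04 0.07 3.35]
```

```bash
python3 -m crank '[{"rotation":[0,-4.7,0],"slide":[-1.0,0,3.2],"claw":0},{"rotation":[0,-4.7,0],"slide":[-0.8,0,3.3],"claw":0},{"rotation":[0,-4.7,0],"slide":[-0.5,0,3.3],"claw":0},{"rotation":[0,-4.7,0],"slide":[-0.2,0,3.3],"claw":0},{"rotation":[0,-4.7,0],"slide":[0,0,3.3],"claw":0}]'; python3 go.py 0.609 0.157 0.30 50 15
```

```text
t: 2.0
tcp_pos: [0.3923, -0.2882, 0.3204]
orientation: [-89.9, 0.6, -18.8]
ft_force: [0.3, 0.1, -0.3]
opening: 0.002
t 2.0 p [ 0.3923 -0.2882  0.3204] rpy [-89.9   0.6 -18.8] F [ 0.3  0.1 -0.3] open 0.002
left cm [ 6.19  2.02 49.12] rot [ -0.4 -68.8  -0.5]
[-0.03 -4.59 -0.04] [0.41 0.13 3.27]
[-0.03 -4.59 -0.04] [0.67 0.13 3.23]
[-0.03 -4.59 -0.04] [0.93 0.13 3.17]
[-0.03 -4.59 -0.04] [1.18 0.13 3.08]
[-0.03 -4.59 -0.04] [1.42 0.13 2.98]
```

```bash
python3 -m crank '[{"rotation":[0,-4.6,0],"slide":[0.4,0,3.3],"claw":0},{"rotation":[0,-4.6,0],"slide":[0.7,0,3.2],"claw":0},{"rotation":[0,-4.6,0],"slide":[0.9,0,3.2],"claw":0},{"rotation":[0,-4.6,0],"slide":[1.2,0,3.1],"claw":0},{"rotation":[0,-4.6,0],"slide":[1.4,0,3.0],"claw":0}]'; python3 go.py 0.609 0.157 0.30 50 10
```

```text
t: 2.42
tcp_pos: [0.4636, -0.1299, 0.3167]
orientation: [-89.7, 0.7, 5.3]
ft_force: [0.9, -0.7, 0.7]
opening: 0.0003
t 2.42 p [ 0.4636 -0.1299  0.3167] rpy [-89.7   0.7   5.3] F [ 0.9 -0.7  0.7] open 0.0003
left cm [17.16  1.59 27.2 ] rot [ -0.5 -44.7  -0.6]
[-0.05 -4.47 -0.06] [1.72 0.16 2.72]
[-0.05 -4.47 -0.06] [1.92 0.16 2.58]
[-0.05 -4.47 -0.06] [2.12 0.16 2.42]
[-0.05 -4.47 -0.06] [2.3  0.16 2.25]
[-0.05 -4.47 -0.06] [2.47 0.16 2.06]
```

```bash
python3 -m crank '[{"rotation":[0,-4.5,0],"slide":[1.7,0,2.7],"claw":0},{"rotation":[0,-4.5,0],"slide":[1.9,0,2.6],"claw":0},{"rotation":[0,-4.5,0],"slide":[2.1,0,2.4],"claw":0},{"rotation":[0,-4.5,0],"slide":[2.3,0,2.3],"claw":0},{"rotation":[0,-4.5,0],"slide":[2.5,0,2.1],"claw":0}]'; python3 go.py 0.609 0.157 0.30 50 5
```

```text
t: 2.83
tcp_pos: [0.535, 0.023, 0.313]
orientation: [-89.5, 0.7, 29.0]
ft_force: [0.7, -0.8, 0.1]
opening: 0.0009
t 2.83 p [0.535 0.023 0.313] rpy [-89.5   0.7  29. ] F [ 0.7 -0.8  0.1] open 0.0009
left cm [12.98  1.22  8.13] rot [ -0.6 -21.   -0.6]
[-0.12 -4.21 -0.11] [2.6  0.24 1.63]
[-0.12 -4.21 -0.11] [2.71 0.25 1.43]
[-0.12 -4.21 -0.11] [2.81 0.25 1.23]
[-0.12 -4.21 -0.11] [2.89 0.25 1.02]
[-0.12 -4.21 -0.11] [2.95 0.25 0.81]
```

```bash
python3 -m crank '[{"rotation":[0,-4.2,0],"slide":[2.6,0.2,1.6],"claw":0},{"rotation":[0,-4.2,0],"slide":[2.7,0.2,1.4],"claw":0},{"rotation":[0,-4.2,0],"slide":[2.8,0.2,1.2],"claw":0},{"rotation":[0,-4.2,0],"slide":[2.9,0.2,1],"claw":0},{"rotation":[0,-4.2,0],"slide":[2.9,0.2,0.7],"claw":0}]'; python3 go.py 0.613 0.154 0.135 50 5
```

```text
t: 3.25
tcp_pos: [0.6103, 0.1632, 0.2985]
orientation: [-89.3, 0.5, 51.1]
ft_force: [0.5, -0.3, -0.2]
opening: 0.0004
t 3.25 p [0.6103 0.1632 0.2985] rpy [-89.3   0.5  51.1] F [ 0.5 -0.3 -0.2] open 0.0004
left cm [-0.4  16.34 -0.98] rot [-0.7  1.1 -0.5]
[-0.14  0.22 -0.11] [-0.08  3.27 -0.2 ]
[-0.14  0.22 -0.11] [-0.08  3.27 -0.19]
[-0.14  0.22 -0.11] [-0.09  3.27 -0.18]
[-0.14  0.22 -0.11] [-0.1   3.27 -0.17]
[-0.14  0.22 -0.11] [-0.1   3.27 -0.17]
```

```bash
python3 -m crank '[{"rotation":[-0.3,0.5,-0.2],"slide":[-0.2,0.5,-0.8],"claw":0},{"rotation":[-0.3,0.5,-0.2],"slide":[-0.2,1.5,-0.4],"claw":0},{"rotation":[0,0,0],"slide":[0,2.5,0],"claw":0},{"rotation":[0,0,0],"slide":[0,2.5,0],"claw":0},{"rotation":[0,0,0],"slide":[0,1,0],"claw":0}]'; python3 go.py 0.613 0.154 0.135 50 5
python3 - <<'E'
from h import *
ims=[]
for n in('scene','side'):
    im=env.read_camera(n); p=proj(n,(.59,.17,.15)).astype(int); x,y=max(0,p[0]-75),max(0,p[1]-75)
    ims.append(cv2.resize(im[y:y+150,x:x+150],(400,400),interpolation=cv2.INTER_CUBIC)); print(n,x,y)
cv2.imwrite('pics/pre.png',cv2.hconcat(ims)[...,::-1])
E
```

```text
t: 3.67
tcp_pos: [0.6171, 0.1647, 0.2115]
orientation: [-89.5, -0.3, 51.0]
ft_force: [-0.2, -1.2, -0.8]
opening: 0.0002
t 3.67 p [0.6171 0.1647 0.2115] rpy [-89.5  -0.3  51. ] F [-0.2 -1.2 -0.8] open 0.0002
left cm [-1.12  7.64 -0.42] rot [-0.5  1.1  0.3]
[-0.09  0.21  0.05] [-0.22  1.53 -0.08]
[-0.09  0.21  0.05] [-0.22  1.53 -0.08]
[-0.09  0.21  0.05] [-0.22  1.53 -0.08]
[-0.09  0.21  0.05] [-0.22  1.53 -0.08]
[-0.09  0.21  0.05] [-0.22  1.53 -0.08]
scene 301 158
side 213 38
```

View pics/pre.png

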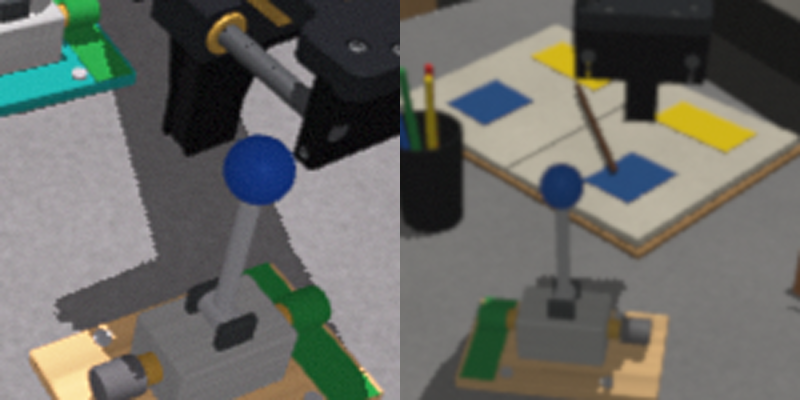

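```bash
python3 - <<'E'
from h import *
s=env.get_state();print(s['opening'])
for n in('scene','side'):
    im=env.read_camera(n).copy(); p=proj(n,s['tcp_pos']); print(n,p)
    cv2.circle(im,tuple(int(v) for v in p),3,(255,0,0),1)
    cv2.imwrite(f'pics/{n}1.png',im[...,::-1])
E
```

```text
0.0006769990596984086
scene [374.63382454 206.82412419]
side [302.83347078  79.96523064]
```

View pics/scene1.png

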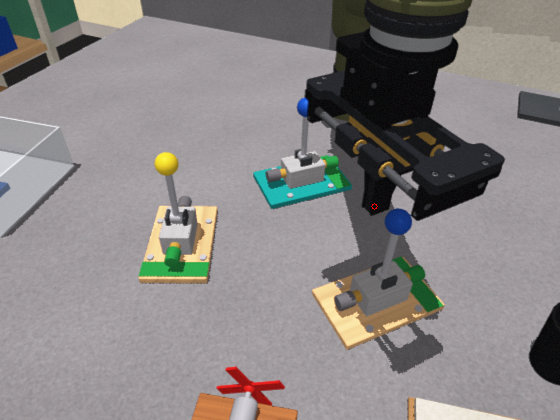

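View pics/side1.png

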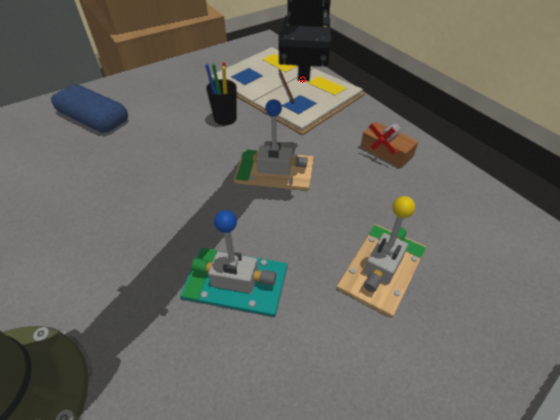

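The fingers are shut. The TCP mark sits on the fingertips at scene (375,207) and side (303,80), on the grey side of the blue knob, so I can descend.

```bash
python3 -m crank '[{"rotation":[0,0.5,0],"slide":[-0.6,0.5,-0.4],"claw":0},{"rotation":[0,0.5,0],"slide":[-0.5,1.5,-0.2],"claw":0},{"rotation":[0,0,0],"slide":[0,2,0],"claw":0},{"rotation":[0,0,0],"slide":[0,2,0],"claw":0},{"rotation":[0,0,0],"slide":[0,1,0],"claw":0}]'; python3 go.py 0.553 0.204 0.135 50 10
```

```text
t: 4.28
tcp_pos: [0.6242, 0.1529, 0.1555]
orientation: [-90.5, -1.4, 49.7]
ft_force: [-0.7, -0.3, -0.6]
opening: 0.0005
t 4.28 p [0.6242 0.1529 0.1555] rpy [-90.5  -1.4  49.7] F [-0.7 -0.3 -0.6] open 0.0005
left cm [-0.75  1.96  8.75] rot [ 0.5 -0.3  1.4]
[ 0.05 -0.03  0.14] [-0.08  0.2   0.88]
[ 0.05 -0.03  0.14] [-0.07  0.2   0.87]
[ 0.05 -0.03  0.14] [-0.07  0.2   0.87]
[ 0.05 -0.03  0.14] [-0.07  0.2   0.87]
[ 0.05 -0.03  0.14] [-0.07  0.2   0.87]
```

```bash
python3 -m crank '[{"rotation":[0,0,0.5],"slide":[-0.4,0.8,0],"claw":0},{"rotation":[0,0,0.5],"slide":[-0.3,0.8,0],"claw":0},{"rotation":[0,0,0.4],"slide":[0,0.4,0.5],"claw":0},{"rotation":[0,0,0],"slide":[0,0,0.5],"claw":0},{"rotation":[0,0,0],"slide":[0,0,0.5],"claw":0}]'; python3 go.py 0.553 0.204 0.135 50 8
```

```text
t: 4.7
tcp_pos: [0.6094, 0.155, 0.1353]
orientation: [-90.6, 0.1, 49.4]
ft_force: [1.1, -0.1, 0.8]
opening: 0.0005
t 4.7 p [0.6094 0.155  0.1353] rpy [-90.6   0.1  49.4] F [ 1.1 -0.1  0.8] open 0.0005
left cm [ 0.05 -0.05  7.47] rot [ 0.6 -0.6 -0.1]
[ 0.08 -0.07 -0.01] [ 0.01 -0.01  0.93]
[ 0.08 -0.07 -0.01] [ 0.01 -0.01  0.93]
[ 0.08 -0.07 -0.01] [ 0.01 -0.    0.93]
[ 0.08 -0.07 -0.01] [ 0.01 -0.    0.93]
[ 0.08 -0.07 -0.01] [ 0.01 -0.    0.93]
```

Aligned: lateral error is 0.5 mm and height is 135 mm. Starting the push.

```bash
python3 -m crank '[{"rotation":[0.1,-0.1,0],"slide":[0,0,1],"claw":0},{"rotation":[0.1,-0.1,0],"slide":[0,0,1],"claw":0},{"rotation":[0.1,-0.1,0],"slide":[0,0,1],"claw":0},{"rotation":[0.1,-0.1,0],"slide":[0,0,1],"claw":0},{"rotation":[0,0,0],"slide":[0,0,0.8],"claw":0}]'; python3 go.py 0.553 0.204 0.135 50 4
```

```text
t: 5.12
tcp_pos: [0.5711, 0.1897, 0.1377]
orientation: [-90.5, -0.1, 50.0]
ft_force: [2.2, -2.3, -1.7]
opening: 0.0004
t 5.12 p [0.5711 0.1897 0.1377] rpy [-90.5  -0.1  50. ] F [ 2.2 -2.3 -1.7] open 0.0004
left cm [-0.07  0.25  2.31] rot [ 0.5 -0.   0.1]
[ 0.13 -0.01  0.03] [-0.02  0.06  0.58]
[ 0.13 -0.01  0.03] [-0.02  0.06  0.58]
[ 0.13 -0.01  0.03] [-0.02  0.06  0.58]
[ 0.13 -0.01  0.03] [-0.02  0.07  0.58]
```

```bash
python3 -m crank '[{"rotation":[0.1,0,0],"slide":[0,0.1,0.6],"claw":0},{"rotation":[0.1,0,0],"slide":[0,0.1,0.6],"claw":0},{"rotation":[0,0,0],"slide":[0,0,0.6],"claw":0},{"rotation":[0,0,0],"slide":[0,0,0.5],"claw":0},{"rotation":[0,0,0],"slide":[0,0,0],"claw":0}]'; python3 go.py 0.553 0.204 0.135 50 4
python3 - <<'E'
from h import *
L=[]
for n in('scene','side'):
    im=env.read_camera(n); p=proj(n,(.54,.215,.148)).astype(int); c,s=blob(im,'blue',p,25); print(n,p,c,s[2:]); L.append(c)
    x,y=max(0,p[0]-75),max(0,p[1]-75); cv2.imwrite(f'pics/push_{n}.png',cv2.resize(im[y:y+150,x:x+150],(450,450),interpolation=cv2.INTER_CUBIC)[...,::-1])
P,e=tri(*L); r=P-np.array([.5698,.1896,.06]); print(P,e,'lean',np.arctan2(r[:2]@[-.766,.643],r[2]),'lat',r[:2]@[.643,.766])
print(env.get_state()['t'])
E
```

```text
t: 5.53
tcp_pos: [0.5547, 0.2031, 0.135]
orientation: [-90.8, -0.2, 49.9]
ft_force: [3.6, -1.3, 1.0]
opening: 0.0001
t 5.53 p [0.5547 0.2031 0.135 ] rpy [-90.8  -0.2  49.9] F [ 3.6 -1.3  1. ] open 0.0001
left cm [-0.04  0.    0.19] rot [ 0.8 -0.1  0.2]
[ 0.21 -0.03  0.06] [-0.01  0.    0.05]
[ 0.21 -0.03  0.06] [-0.01  0.    0.05]
[ 0.21 -0.03  0.06] [-0.01  0.    0.05]
[ 0.21 -0.03  0.06] [-0.01  0.    0.05]
scene [421 218] [428.7826087  223.05978261] [ 18  17 184]
side [253 111] [250.32051282 114.26923077] [15  8 78]
[0.53676244 0.22361239 0.1398101 ] 0.0037513758010104445 lean 0.53385879112694 lat 0.004810342059530352
5.6333
```

```bash
python3 -c "
import cv2;cv2.imwrite('pics/push.png',cv2.resize(cv2.hconcat([cv2.imread('pics/push_scene.png'),cv2.imread('pics/push_side.png')]),(800,400)))"
```

```text
(no output)
```

View pics/push.png

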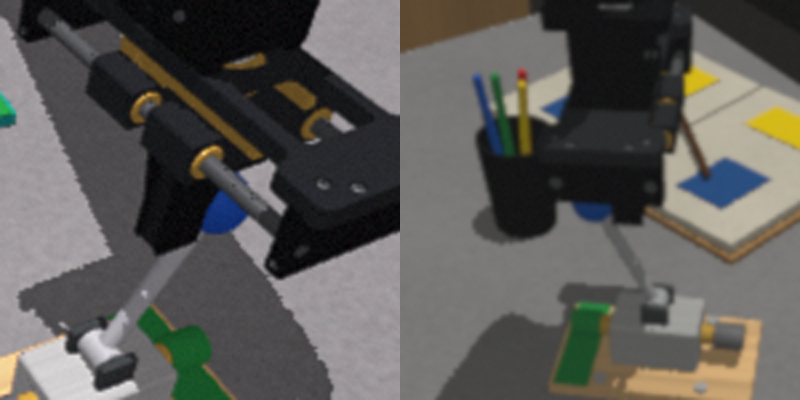

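The blue lever leans towards the green fitting, with the knob behind the fingers at scene (429,223) and side (250,114). Fingertip geometry gives about 0.48 rad. I'll add 3 mm for margin and hold.

```bash
python3 -m crank '[{"rotation":[0.3,0,0],"slide":[0,0,0.3],"claw":0},{"rotation":[0.3,0,0],"slide":[0,0,0.1],"claw":0},{"rotation":[0,0,0],"slide":[0,0,0],"claw":0},{"rotation":[0,0,0],"slide":[0,0,0],"claw":0},{"rotation":[0,0,0],"slide":[0,0,0],"claw":0}]'; python3 go.py 0.5515 0.206 0.135 50 1
```

```text
t: 6.05
tcp_pos: [0.5557, 0.202, 0.1358]
orientation: [-90.4, -0.3, 49.5]
ft_force: [3.6, -2.2, -0.4]
opening: 0.0006
t 6.05 p [0.5557 0.202  0.1358] rpy [-90.4  -0.3  49.5] F [ 3.6 -2.2 -0.4] open 0.0006
left cm [0.03 0.07 0.58] rot [ 0.4 -0.5  0.3]
[ 0.45 -0.48  0.35] [0.03 0.07 0.58]
```

```bash
python3 -m crank '[{"rotation":[0.2,0,0],"slide":[0,0,0.4],"claw":0},{"rotation":[0,0,0],"slide":[0,0,0.3],"claw":0},{"rotation":[0,0,0],"slide":[0,0,0.1],"claw":0},{"rotation":[0,0,0],"slide":[0,0,0.1],"claw":0},{"rotation":[0,0,0],"slide":[0,0,0.1],"claw":0}]'; python3 go.py 0.5515 0.206 0.135 50 1
```

```text
t: 6.47
tcp_pos: [0.5521, 0.205, 0.1346]
orientation: [-90.6, -0.5, 49.3]
ft_force: [5.0, -3.5, -2.1]
opening: 0.0002
t 6.47 p [0.5521 0.205  0.1346] rpy [-90.6  -0.5  49.3] F [ 5.  -3.5 -2.1] open 0.0002
left cm [ 0.04 -0.04  0.11] rot [ 0.6 -0.7  0.5]
[ 0.58 -0.74  0.5 ] [ 0.04 -0.04  0.11]
```

```bash
python3 -m crank '[{"rotation":[0.1,0,0],"slide":[0,0,0.1],"claw":0},{"rotation":[0,0,0],"slide":[0,0,0.1],"claw":0},{"rotation":[0,0,0],"slide":[0,0,0.1],"claw":0},{"rotation":[0,0,0],"slide":[0,0,0],"claw":0},{"rotation":[0,0,0],"slide":[0,0,0.1],"claw":0}]'; python3 go.py 0.5515 0.206 0.135 50 1
```

```text
t: 6.88
tcp_pos: [0.5521, 0.205, 0.1347]
orientation: [-90.8, -0.6, 49.1]
ft_force: [4.2, -3.1, -1.4]
opening: 0.0001
t 6.88 p [0.5521 0.205  0.1347] rpy [-90.8  -0.6  49.1] F [ 4.2 -3.1 -1.4] open 0.0001
left cm [ 0.04 -0.04  0.11] rot [ 0.8 -0.9  0.6]
[ 0.77 -0.93  0.6 ] [ 0.04 -0.04  0.11]
```

```bash
python3 -m crank '[{"rotation":[0.1,0,0],"slide":[0,0,0.1],"claw":0},{"rotation":[0,0,0],"slide":[0,0,0],"claw":0},{"rotation":[0,0,0],"slide":[0,0,0.1],"claw":0},{"rotation":[0,0,0],"slide":[0,0,0],"claw":0},{"rotation":[0,0,0],"slide":[0,0,0.1],"claw":0}]'; python3 go.py 0.5515 0.206 0.135 50 1
```

```text
t: 7.3
tcp_pos: [0.5524, 0.2048, 0.1349]
orientation: [-90.9, -0.7, 48.9]
ft_force: [4.9, -3.7, -1.4]
opening: 0.0006
t 7.3 p [0.5524 0.2048 0.1349] rpy [-90.9  -0.7  48.9] F [ 4.9 -3.7 -1.4] open 0.0006
left cm [ 0.03 -0.01  0.15] rot [ 0.9 -1.1  0.7]
[ 0.91 -1.09  0.69] [ 0.03 -0.01  0.15]
```

Steady at about 5–6 N. A quick lean check from the stick, then I keep holding.

```bash
python3 -m crank '[{"rotation":[0.2,-0.2,0.2],"slide":[0,0,0.1],"claw":0},{"rotation":[0.2,-0.2,0.2],"slide":[0,0,0.1],"claw":0},{"rotation":[0.2,-0.2,0.2],"slide":[0,0,0.1],"claw":0},{"rotation":[0.1,-0.2,0],"slide":[0,0,0.1],"claw":0},{"rotation":[0,0,0],"slide":[0,0,0.1],"claw":0}]'; python3 go.py 0.5515 0.206 0.135 50 1
python3 - <<'E'
from h import *
d=np.array([-.766,.643,0]);o=np.array([.5698,.1896,.06])
for n in('scene','side'):
    im=env.read_camera(n).copy(); q=proj(n,o+[0,0,.05]).astype(int); x,y=max(0,q[0]-50),max(0,q[1]-60)
    for th,c in((.4,(255,0,0)),(.5,(255,255,0)),(.6,(255,0,255))):
        for L in(.03,.05,.07,.1):
            p=proj(n,o+L*(d*np.sin(th)+[0,0,np.cos(th)])); im[int(round(p[1])),int(round(p[0]))]=c
    cv2.imwrite(f'pics/hold_{n}.png',cv2.resize(im[y:y+100,x:x+100],(400,400),interpolation=cv2.INTER_NEAREST)[...,::-1])
cv2.imwrite('pics/hold.png',cv2.hconcat([cv2.imread('pics/hold_scene.png'),cv2.imread('pics/hold_side.png')]))
E
```

```text
t: 7.72
tcp_pos: [0.5518, 0.2053, 0.1345]
orientation: [-90.5, -0.2, 49.5]
ft_force: [4.9, -2.1, -2.0]
opening: 0.0004
t 7.72 p [0.5518 0.2053 0.1345] rpy [-90.5  -0.2  49.5] F [ 4.9 -2.1 -2. ] open 0.0004
left cm [ 0.04 -0.05  0.07] rot [ 0.5 -0.5  0.2]
[ 0.49 -0.45  0.18] [ 0.04 -0.05  0.07]
```

View pics/hold.png

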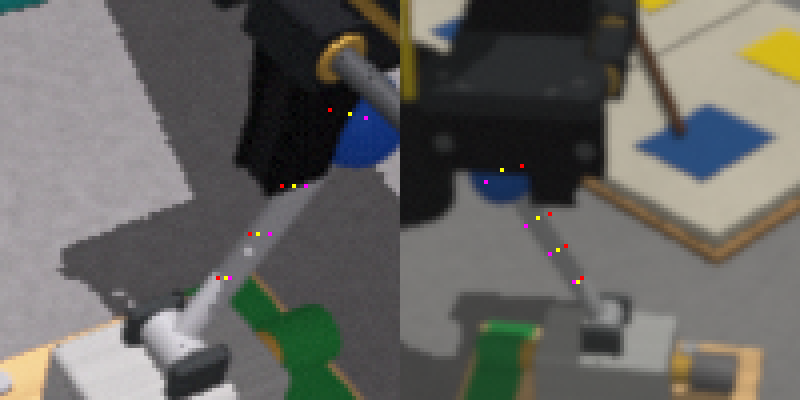

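The crop shows the stick centre-line on or just past the 0.5 rad dots in both views (scene crop (258,234), side crop (558,250)), clear of the 0.38 rad threshold. Continuing to hold.

```bash
python3 -m crank '[{"rotation":[0.1,0,0],"slide":[0,0,0.1],"claw":0},{"rotation":[0,0,0],"slide":[0,0,0.1],"claw":0},{"rotation":[0,0,0],"slide":[0,0,0],"claw":0},{"rotation":[0,0,0],"slide":[0,0,0.1],"claw":0},{"rotation":[0,0,0],"slide":[0,0,0],"claw":0}]'; python3 go.py 0.5515 0.206 0.135 50 1
```

```text
t: 8.23
tcp_pos: [0.5521, 0.205, 0.1346]
orientation: [-90.6, -0.3, 49.4]
ft_force: [3.6, -3.1, -0.2]
opening: 0.0007
t 8.23 p [0.5521 0.205  0.1346] rpy [-90.6  -0.3  49.4] F [ 3.6 -3.1 -0.2] open 0.0007
left cm [ 0.03 -0.04  0.11] rot [ 0.6 -0.6  0.3]
[ 0.64 -0.62  0.27] [ 0.03 -0.04  0.11]
```

```bash
python3 -m crank '[{"rotation":[0.1,0,0],"slide":[0,0,0.1],"claw":0},{"rotation":[0,0,0],"slide":[0,0,0.1],"claw":0},{"rotation":[0,0,0],"slide":[0,0,0],"claw":0},{"rotation":[0,0,0],"slide":[0,0,0.1],"claw":0},{"rotation":[0,0,0],"slide":[0,0,0.1],"claw":0}]'; python3 go.py 0.5515 0.206 0.135 50 1
```

```text
t: 8.65
tcp_pos: [0.5518, 0.2052, 0.1346]
orientation: [-90.8, -0.4, 49.2]
ft_force: [5.5, -2.3, -1.9]
opening: 0.0004
t 8.65 p [0.5518 0.2052 0.1346] rpy [-90.8  -0.4  49.2] F [ 5.5 -2.3 -1.9] open 0.0004
left cm [ 0.04 -0.04  0.08] rot [ 0.8 -0.8  0.4]
[ 0.8  -0.8   0.35] [ 0.04 -0.04  0.08]
```

```bash
python3 -m crank '[{"rotation":[0.1,0,0],"slide":[0,0,0.1],"claw":0},{"rotation":[0,0,0],"slide":[0,0,0.1],"claw":0},{"rotation":[0,0,0],"slide":[0,0,0],"claw":0},{"rotation":[0,0,0],"slide":[0,0,0.1],"claw":0},{"rotation":[0,0,0],"slide":[0,0,0],"claw":0}]'; python3 go.py 0.613 0.154 0.135 50 8
```

```text
t: 9.07
tcp_pos: [0.5521, 0.205, 0.1346]
orientation: [-90.9, -0.5, 49.1]
ft_force: [3.9, -2.6, -0.2]
opening: 0.0002
t 9.07 p [0.5521 0.205  0.1346] rpy [-90.9  -0.5  49.1] F [ 3.9 -2.6 -0.2] open 0.0002
left cm [ 0.14  0.09 -7.94] rot [ 0.9 -1.   0.4]
[ 0.12 -0.12  0.06] [ 0.02  0.01 -0.99]
[ 0.12 -0.12  0.06] [ 0.02  0.01 -0.99]
[ 0.12 -0.12  0.06] [ 0.01  0.01 -0.99]
[ 0.12 -0.12  0.06] [ 0.01  0.01 -0.99]
[ 0.12 -0.12  0.06] [ 0.01  0.   -0.99]
```

The lever has been held for more than 2.6 s since 6.47. Now I back straight off.

```bash
python3 -m crank '[{"rotation":[0.2,-0.2,0.1],"slide":[0,0,-1],"claw":0},{"rotation":[0.2,-0.2,0.1],"slide":[0,0,-1.2],"claw":0},{"rotation":[0.2,-0.2,0.1],"slide":[0,0,-1.2],"claw":0},{"rotation":[0.2,-0.2,0.1],"slide":[0,0,-1.2],"claw":0},{"rotation":[0,0,0],"slide":[0,0,-1.2],"claw":0}]'; python3 go.py 0.618 0.149 0.135 50 4
```

```text
t: 9.48
tcp_pos: [0.595, 0.1694, 0.1352]
orientation: [-89.7, 0.1, 50.3]
ft_force: [-0.5, -0.1, 0.3]
opening: 0.0004
t 9.48 p [0.595  0.1694 0.1352] rpy [-89.7   0.1  50.3] F [-0.5 -0.1  0.3] open 0.0004
left cm [-0.1   0.   -3.07] rot [-0.3  0.3 -0.1]
[-0.09  0.07 -0.02] [-0.02  0.   -0.77]
[-0.09  0.07 -0.02] [-0.02  0.   -0.77]
[-0.09  0.07 -0.02] [-0.02  0.   -0.77]
[-0.09  0.07 -0.02] [-0.02  0.   -0.77]
```

```bash
python3 -m crank '[{"rotation":[0,0,0],"slide":[0,0,-1],"claw":0},{"rotation":[0,0,0],"slide":[0,0,-1],"claw":0},{"rotation":[0,0,0],"slide":[0,0,-1],"claw":0},{"rotation":[0,0,0],"slide":[0,-2,-0.5],"claw":0},{"rotation":[0,0,0],"slide":[0,-3,0],"claw":0}]'; python3 -m crank '[{"rotation":[0,0,0],"slide":[0,-3,0],"claw":0},{"rotation":[0,0,0],"slide":[0,-3,0],"claw":0},{"rotation":[0,0,0],"slide":[0,-3,0],"claw":0},{"rotation":[0,0,0],"slide":[0,-1,0],"claw":0},{"rotation":[0,0,0],"slide":[0,0,0],"claw":0}]'
python3 - <<'E'
from h import *
S=env.read_camera('scene').copy();T=env.read_camera('side').copy()
cv2.imwrite('pics/end_scene.png',S[...,::-1]);cv2.imwrite('pics/end_side.png',T[...,::-1])
for nm,p,q,c in(('blue',(398,222),(274,107),'blue'),('yellow',(167,164),(403,206),'yellow')):
    try:
        u,s=blob(S,c,p);v,s2=blob(T,c,q); print(nm,u,s[2:],v,s2[2:],tri(u,v))
    except Exception as e: print(nm,e)
E
```

```text
t: 9.9
tcp_pos: [0.6235, 0.1393, 0.1769]
orientation: [-89.0, 0.7, 50.0]
ft_force: [-0.4, -0.5, -0.3]
opening: 0.0004
t: 10.32
tcp_pos: [0.6288, 0.1371, 0.2848]
orientation: [-89.0, 0.5, 49.9]
ft_force: [1.1, -0.3, -0.6]
opening: 0.0007
blue [398.13919414 221.17399267] [ 27  26 546] [272.7679558 107.5801105] [ 15  16 181] (array([0.56898126, 0.18986833, 0.15954933]), np.float64(0.000624336318126859))
yellow [165.94160584 163.35036496] [ 23  23 411] [403.53910615 206.46089385] [ 22  22 358] (array([ 0.58734483, -0.12662746,  0.16004935]), np.float64(0.00016524920283316925))
```

View pics/end_scene.png

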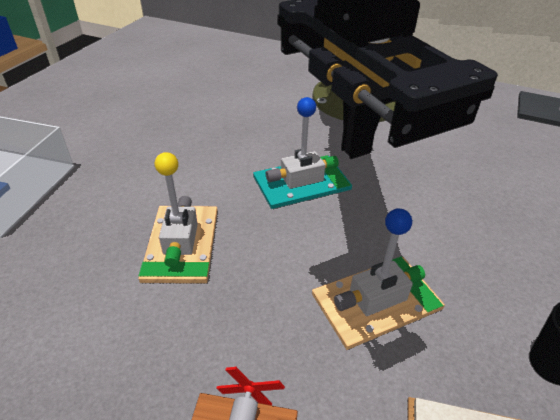

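The blue knob is back upright at scene (398,221), within 1 mm of where it started. The yellow knob is unmoved at (166,163), and the gripper is clear above everything. Handing in.

```bash
python3 -c "
from cell import env
print(env.get_state()['t'],env.get_state()['ft_force']); print(env.close_job())"
```

```text
10.4167 [ 0.08072016  0.25785969 -0.66029251]
the job is handed in; nothing more can be done
None
```

I pushed the blue-knobbed lever on the plywood plate towards its green fitting with the closed fingers and held it there. Then I backed straight off and raised the gripper clear. The job was handed in at 10.4 s; no verdict is reported.

- **Lean and hold:** the lever leaned about 0.5 rad, judged from the fingertip position and from the stick in both pictures. It stayed there from 6.5 to 9.1 s, with a steady push of about 5–6 N.
- **Less certain reading:** the knob was partly hidden during the push. A direct fix on it gave 0.53 rad, against 0.48 rad from the fingertip position. Both are well above 0.38.
- **Last check:** the blue knob was back within 1 mm of its upright position and the yellow knob had not moved. The turquoise look-alike was not touched. The force reading was back to noise level (under 1 N), with the gripper clear of everything.

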